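# Shut the test box and hold its sprung lid at the set pointer

### The arm

A 6-joint arm with a two-finger parallel gripper is mounted at the origin on the work surface. World frame = base frame: x ahead of the robot, y to its left, z up, the work surface at z = 0. Lengths are in mm, angles in rad, forces in N, time in s.
With the tool pointing down it reaches from about 325 to 850 mm from the base axis. Payload 15.5 kg.
Tool frame: the origin (TCP) lies midway between the tips of the shut fingers; the grasp point (between the pads) lies 19 mm behind it (grip_point_offset is the distance from the TCP to the grasp point, in mm); z points along the fingers, y is the line along which they close (so a half turn about z gives the same grasp; the last joint's range is limited). The gripper opens to 91 mm and grips with 3 to 60 N. Pads are 32 mm wide; open, the fingers measure 118 mm over their backs; the gripper's body (76 mm by 178 mm) begins 60 mm behind the grasp point.
Start: joints at [-0.096, 0.494, 1.345, -0, 1.302, -0.096], TCP at [625.001, 0.003, 213.915] pointing down, gripper open.
Joint ranges: [-2.91, 2.91], [-0.82, 2.16], [0.22, 2.67], [-1.22, 4.37], [0.12, 2.79], [-3.08, 3.08]. Speed limits (rad/s): [1.89, 1.89, 2.57, 3.01, 3.01, 3.01].

### API

Orientations are given as a rotation vector (axis times angle).
In Python, from cell import get_obs, get_image, calibration, finish_job, grip_point_offset gives the robot as it stands.
- The arm moves only by the tool apply_moves, never from a script. Its argument "steps" is a list that holds one entry, the list of rows, each a list of 6 numbers: the shift along the tool's x, y, z in cm, then the turn, a rotation vector about the tool's x, y, z in rad. In form: [[[x, y, z, rx, ry, rz], ...]]. A call has 1 to 12 rows; each row is the pose to reach, as a shift and turn from the pose commanded when the call began, along the tool's axes at that moment; what a row does not reach only later rows make up. A row lasts 1/12 s, in which the tool goes at most 41.7 mm and 7.16 degrees, less where a joint would pass 70% of its speed; a pose out of reach is approached as far as the arm can. A call with a gripper value outside its range is refused whole. "fingers" is the opening, from 0 (shut) to 1 (fully open), set as the call begins (left out, the last holds). The fingers move at their own pace and stop on an object; "squeeze" is the grip in N (left out, the last holds). Time passes only in rows, so rows that repeat a pose let the fingers close. It gives the time, the measured TCP pose, the force, the opening and the grip force at its end, in the units of the state.
- get_obs(): the state, without advancing time (a new reading comes with each control period).
- get_image(name): name is "scene" or "side" or "wrist"; returns (picture, depth): 384x512x3 uint8, red, green, blue; 384x512 float32, mm along the optical axis (not along the pixel's ray), 0 where there is no reading.
- calibration(name): a dict with "fx", "fy", "cx", "cy" (pixels), "R" (3x3) and "t" (3): a world point X has camera coordinates R X + t; the wrist camera has in their place "T_tool_cam" (4x4, takes a point from camera to tool coordinates, whose origin is the TCP and whose axes are the flange's). Camera axes: x right, y down, z forward; pixel columns grow to the right and rows downward; lengths in mm; the calibration is good to about 2 mm. A picture is of the moment at which its call begins: read the wrist's pose just before it. calibration takes no time and is no camera call.
- finish_job(): hands the job in; it is judged then, once.
The state is a dict: "time_s": time; "joints": joint angles; "joint_vel": joint speeds; "joint_torque": joint torques, N m; "position": TCP position; "tool_rot": TCP orientation; "force": force on the tool from outside, world axes, zero at the start; "moment": the same for the moment, N m; "finger_gap": opening from 0.0 (shut) to 1.0 (fully open); "gripper_force": force on a finger pad.
Only numpy, scipy, OpenCV 4.12 (cv2) and the standard library are available. Lean on these libraries where they do the work, as an engineer would, in place of code of your own. Each camera call takes 0.05 s, during which the arm holds its last target. There are 200 camera calls.

### The job

Get the circuit-board test box ready for a look inside: with its lid still down, push the front door shut until it clicks home on its catch. Then take hold of the lid (it has a bar handle on top), raise it against its spring until it stands at the same slope as the pointer arm beside it, and finish while still holding it there, steady, with the door still shut. Leave the pointer as it is set and do not disturb the other things on the bench.

Things in the scene. Friction and masses are not known exactly. Their poses are not given: they have to be found in the camera images.
- test_box: The test box, a fixed grey sheet-metal case 200 deep (its x) x 240 wide (its y) x 150 mm high, with a grey door on the front and an aluminium lid on top (lid upper face 158.5 mm above the bench). Origin: centre of its underside, on the bench. Its z is up; its own -x side is the front, where the door is, and it faces roughly to world +y. Its place and yaw vary.
- door (a joint): Opening angle of the front door, rad: 0 = shut, grows as it swings out; starts ajar (0.35 to 0.7). A sprung roller catch meets the door at about 0.08 rad; beyond about 0.03 rad it snaps shut to 0 and holds. A steady 4 to 5 N at the push point takes it over the catch (the bump on meeting it can read 10 N); otherwise the door moves freely and stays where it is left.
- door_hinge (a point): Point on the door's upright hinge axis, which is the box's front edge at its own -y side (box frame -100, -120 mm), 71 mm above the bench. The door is 240 wide x 130 mm high (6 to 136 mm above the bench), its outer face 11 mm in front of the hinge line, with a small black knob low at its free edge (top 43 mm above the bench, standing out 16 mm).
- door_push (a point): Point on the door's outer face, good to push: 175 mm from the hinge axis along the door, 25 mm below the door's top edge (111 mm above the bench). It turns with the door: its x axis points into the door (the way to push), its y along the door from the hinge to the free edge.
- lid_angle (a joint): Opening angle of the lid, rad: 0 = shut, grows as its front edge rises; range to 1.4. A spring and the lid's weight always pull it shut (about 5 N at the bar when shut, rising to about 7 N at 0.8 rad); it drops if released. The lid is 206 long from hinge to front edge x 244 wide x 8 mm thick.
- lid: The lid, a flat aluminium plate with the bar handle on it. Origin: middle of the lid's hinge axis, along the box's y at the top of its back side (box frame +100, 0, 150.5 mm). Its x points along the lid from its front edge to the hinge, its y along the hinge, its z is the lid's normal. The pointer turns on the same axis.
- lid_bar (a point): The lid's handle: a round steel bar 10 mm in diameter and 110 mm long, parallel to the hinge, on two 10 mm posts (under the bar, 100 mm apart), with 33 mm of free space under it. Origin: middle of the bar. From the hinge axis: 145 mm towards the lid's front edge, 46 mm up off the lid's underside. Its y lies along the bar; its z is the lid's normal; it turns with the lid.
- pointer (a joint): Angle of the pointer arm, rad, on the same axis and scale as the lid: the lid is at the mark when its angle equals this one. Set between 0.45 and 0.8 and varies; it stays put by friction unless knocked.
- pointer_tip (a point): Tip of the pointer, a thin flat dark steel arm (215 long x 8 x 4 mm, with a 22 mm disc at the tip) that stands up at an angle beside the lid at the box's own +y side, 10 mm outside its wall; this point is 215 mm from the axis. Its x lies along the arm from the tip to the axis, parallel to the lid's x when the lid is at the mark.
- spool: Bystander, leave alone: solder spool, 60 mm across, 34 mm high, in front of the door. Origin: on its underside.
- pliers: Bystander, leave alone: pliers with one orange and one black grip, about 160 mm long. Origin: on its underside.
- jar: Bystander, leave alone: small flux jar, 44 mm across, 40 mm high, beside the box. Origin: on its underside.
- screwdriver: Bystander, leave alone: screwdriver, 180 mm long. Origin: on its underside.
- meter: Bystander, leave alone: black multimeter, 150 x 75 x 41 mm. Origin: on its underside.
- bin: Bystander, leave alone: open blue parts bin, 100 x 140 x 50 mm. Origin: on its underside.
- brush: Bystander, leave alone: brush, 160 mm long. Origin: on its underside.

How it is judged (in metres and radians):
On the way, in this order (a step that is already met when the one before it is completed fails the run):
1. the door is shut and seated on its catch while the lid is still down (value of joint door below 0.02 rad and value of joint lid_angle below 0.06 rad), for 0.2 s.
2. the lid is raised by the fingers to the pointer, the door still shut (angle between the x axis of lid and the x axis of pointer_tip, either way round below 0.08 rad and value of joint lid_angle above 0.3 rad and contact force between the fingers and lid above 2 N and value of joint door below 0.02 rad), for 0.3 s.
At the end, for the whole second after the job is handed in: The lid stands within 0.08 rad (4.5 degrees) of the pointer's angle, at rest, with the fingers holding it (more than 2 N); the door is seated on its catch (below 0.02 rad); pointer and bystanders are where they were (all of step 2 and velocity of joint lid_angle between -0.1 and 0.1 rad/s); the arm keeps its last pose, push and grip.
It fails at once if the pointer is moved from its setting (tip more than 8 mm) (distance of pointer_tip from where it was at the start of the episode above 0.008 m).
It fails at once if a bystander is shifted by more than 20 mm (distance of any of spool, pliers, jar, screwdriver, meter, bin, brush from where it was at the start of the episode above 0.02 m).
It also fails if it takes over 51 s, if anything falls off the work surface, if the arm or the gripper's body presses on something with over 40 N, if the wrist force passes 120 N, or if a joint passes its speed limit or range.

## Working session

There is one attempt and no reset: what is moved stays moved. The work goes in short steps, Python scripts to look and compute and a tool call to move; the robot and the scene stay as the last step left them, time stands still between calls to the robot, and variables do not carry over. Pictures are saved under pics/ and viewed, at most 10 in all, crops included, and the job is handed in when it is done.

Besides the shell and the picture viewer there is one more tool, called after "Emit:" by a JSON object that holds its "method" and its "body". apply_moves: Moves the arm, as the interface text tells. Its arguments: {"type":"object","properties":{"steps":{"type":"array","items":{"type":"array","items":{"type":"array","items":{"type":"number"}}}},"fingers":{"type":"number"},"squeeze":{"type":"number"}},"required":["steps"]}

```bash
mkdir -p pics
python3 - <<'E'
from cell import *
import cv2,numpy as np
for n in("scene","side"):
    p,d=get_image(n); cv2.imwrite(f"pics/{n}0.png",p[:,:,::-1]); np.save(f"{n}_d.npy",d); np.save(f"{n}_p.npy",p)
    c=calibration(n); print(n,c)
o=get_obs(); print(o); print(grip_point_offset, calibration("wrist"))
E
```

```text
scene {'fx': 447.29053906033243, 'fy': 447.29053906033243, 'cx': 256.8576496634243, 'cy': 191.44440313080008, 'R': array([[-0.83424056,  0.55130411,  0.01031847],
       [ 0.38281209,  0.59254184, -0.70876588],
       [-0.39685967, -0.5873312 , -0.70536832]]), 't': array([ 455.88215082,  -89.91033814, 1835.55693727])}
side {'fx': 435.33750184346013, 'fy': 435.33750184346013, 'cx': 259.7005750337745, 'cy': 187.60175747739135, 'R': array([[-0.98981042, -0.14180924,  0.01286386],
       [-0.10154093,  0.63962426, -0.7619516 ],
       [ 0.09982374, -0.75549384, -0.6475062 ]]), 't': array([ 488.44788306,  155.38973746, 1194.71326899])}
{'time_s': 0.1, 'joints': array([-9.54870456e-02,  4.94134344e-01,  1.34608440e+00, -1.35842795e-05,
        1.30251890e+00, -9.55242955e-02]), 'joint_vel': array([-0.00085257, -0.00034018, -0.00245458, -0.00100402,  0.00043446,
       -0.00023435]), 'joint_torque': array([ 1.53078610e-03, -8.80241275e+01, -3.82546771e+01,  7.07121310e-02,
        4.82549379e-02, -5.43761678e-05]), 'position': array([6.24640487e+02, 4.10902976e-02, 2.13384471e+02]), 'tool_rot': array([-2.22077736e+00, -2.22086810e+00,  1.16023562e-03]), 'force': array([ 0.7037495 , -0.4268363 ,  0.16943782]), 'moment': array([ 0.03196783, -0.00505401, -0.00120102]), 'gripper_force': 0.0, 'finger_gap': 0.9998876214758584}
18.8 {'fx': 280.0137814094506, 'fy': 280.0137814094506, 'cx': 258.79034162148935, 'cy': 187.8557044775293, 'T_tool_cam': array([[ 1.14981628e-04, -9.62952902e-01, -2.69669605e-01,
         7.64095433e+01],
       [ 9.99999984e-01,  7.31301026e-05,  1.65242137e-04,
        -3.80024838e-01],
       [-1.39399429e-04, -2.69669620e-01,  9.62952894e-01,
        -1.70895254e+02],
       [ 0.00000000e+00,  0.00000000e+00,  0.00000000e+00,
         1.00000000e+00]])}
```

View pics/scene0.png

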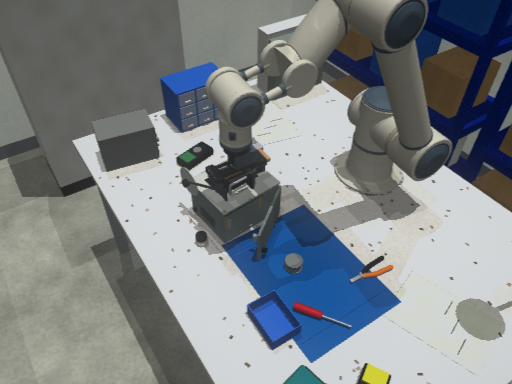

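View pics/side0.png

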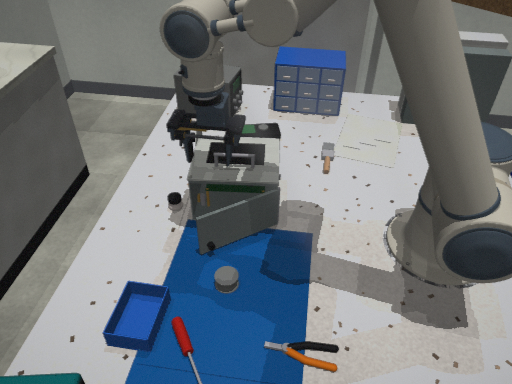

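```bash
cat > h.py <<'E'
from cell import *
import cv2,numpy as np
from scipy.spatial.transform import Rotation as Ro
def cloud(n):
    o=get_obs(); p,d=get_image(n); c=calibration(n)
    v,u=np.mgrid[0:384,0:512]
    P=np.stack([(u-c['cx'])/c['fx']*d,(v-c['cy'])/c['fy']*d,d],-1)
    if n=="wrist":
        T=c['T_tool_cam']; R=Ro.from_rotvec(o['tool_rot']).as_matrix()
        W=(P@T[:3,:3].T+T[:3,3])@R.T+o['position']
    else: W=(P-c['t'])@c['R']
    W[d==0]=np.nan
    return p,W
E
python3 - <<'E'
from h import *
for n in("wrist","side","scene"):
    p,W=cloud(n); np.save(n+"_W.npy",W)
    if n=="wrist": cv2.imwrite("pics/w0.png",cv2.resize(p[:,:,::-1],(768,576)))
    if n=="side":cv2.imwrite("pics/s1.png",cv2.resize(p[90:270,150:330,::-1],(600,600),interpolation=cv2.INTER_CUBIC))
E
```

```text
(no output)
```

View pics/w0.png

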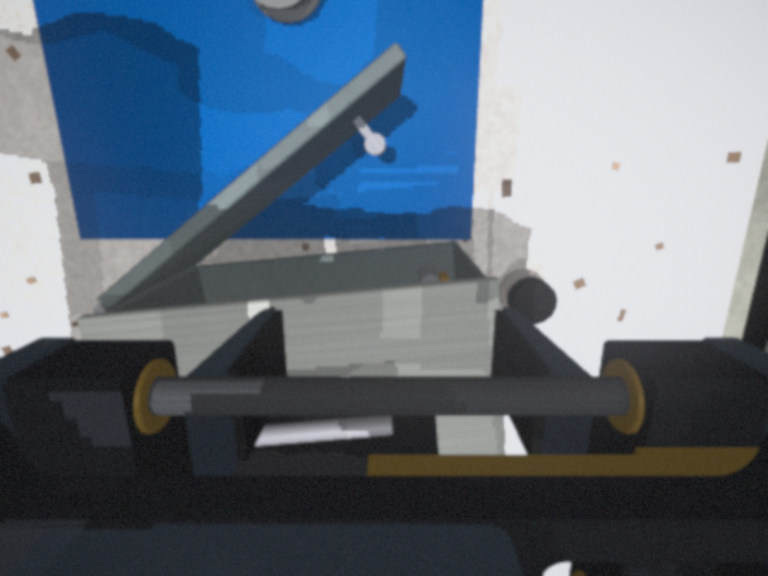

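View pics/s1.png

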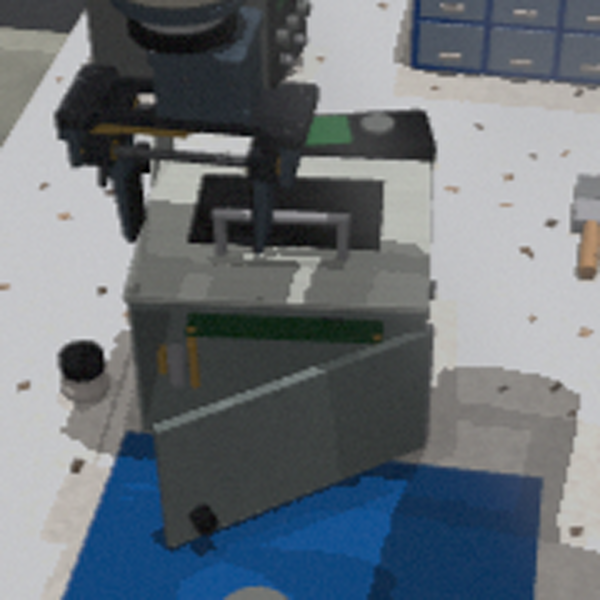

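```bash
cat >> h.py <<'E'
def ray(n,u,v,z,o=None):
    c=calibration(n); r=np.array([(u-c['cx'])/c['fx'],(v-c['cy'])/c['fy'],1.])
    if n=="wrist":
        o=o or get_obs(); T=c['T_tool_cam']; R=Ro.from_rotvec(o['tool_rot']).as_matrix()
        C=R@T[:3,3]+o['position']; r=R@T[:3,:3]@r
    else: C=-c['R'].T@c['t']; r=c['R'].T@r
    return C+r*(z-C[2])/r[2]
E
python3 - <<'E'
from h import *
f=2/3
L=ray("wrist",80*f,318*f,158.5);Rr=ray("wrist",500*f,280*f,158.5)
print("lid front wrist",L,Rr,np.linalg.norm(Rr-L))
k=180/600
for u,v,z in((125,301,158.5),(433,307,158.5)): print("side",ray("side",150+u*k,90+v*k,z))
yb=(Rr-L)[:2];yb/=np.linalg.norm(yb)
xb=np.array([yb[1],-yb[0]])
m=(L+Rr)[:2]/2; O=m+106*xb
print("O",O,"xb",xb,"yaw",np.arctan2(xb[1],xb[0]))
h=O-100*xb-120*yb
# door outer top edge free corner z=136
for p in((395,45),(100,300),(407,62)): 
    q=ray("wrist",p[0]*f,p[1]*f,136);print("door top",q, (q[:2]-h)@xb,(q[:2]-h)@yb)
print("hinge",h)
q=ray("side",150+155*k,90+428*k,136)
print("door side",q,(q[:2]-h)@xb,(q[:2]-h)@yb)
# box-frame cloud for pointer
for n in("scene","side"):
    W=np.load(n+"_W.npy"); d=W[...,:2]-O
    B=np.stack([d@xb,d@yb,W[...,2]],-1)
    m=(np.abs(B[...,1]-132)<10)&(B[...,2]>165)&(B[...,2]<350)&(B[...,0]>-140)&(B[...,0]<110)
    vu=np.argwhere(m)
    print(n,m.sum()); 
    for a in vu[::max(1,len(vu)//25)]: print(a[::-1],B[a[0],a[1]].round(0))
p=np.load("scene_p.npy")
cv2.imwrite("pics/sc1.png",cv2.resize(p[130:270,150:300,::-1],(640,600),interpolation=cv2.INTER_CUBIC))
E
```

```text
lid front wrist [447.89522108  -8.46490703 158.5       ] [686.85453385  14.16063549 158.5       ] 240.02805738967092
side [683.36355576  24.41601055 158.5       ]
side [442.95478707  -6.35294366 158.5       ]
O [ 577.36665732 -102.68016208] xb [ 0.09426207 -0.99554742] yaw -1.4763940999043563
door top [628.04631692 137.31322643 136.        ] -134.1476284319753 193.07627881308775
door top [445.11843827  -4.99020412 136.        ] -9.720976820069648 -2.4509149522736813
door top [634.51403171 129.14114428 136.        ] -125.40227292845357 198.74487815902367
hinge [448.47475976 -14.43686916]
door side [631.92547638 137.29531892 136.        ] -133.76414303411988 196.93647800464885
scene 339
[209 165] [-56. 128. 333.]
[209 167] [-61. 132. 332.]
[214 168] [-75. 123. 332.]
[186 170] [103. 125. 199.]
[188 171] [ 91. 124. 202.]
[211 172] [-84. 141. 333.]
[190 173] [ 80. 123. 201.]
[190 174] [ 78. 125. 199.]
[190 175] [ 77. 125. 195.]
[187 176] [ 96. 128. 178.]
[221 176] [-113.  125.  329.]
[220 177] [-117.  131.  331.]
[218 178] [-115.  137.  329.]
[219 179] [-123.  139.  332.]
[220 180] [-125.
[... 441 characters left out ...]
]
[178 113] [-71. 132. 333.]
[180 114] [-76. 126. 334.]
[174 116] [-89. 138. 335.]
[176 117] [-91. 133. 334.]
[179 118] [-97. 125. 335.]
[172 120] [-104.  140.  333.]
[174 121] [-109.  134.  334.]
[177 122] [-115.  126.  335.]
[171 124] [-124.  138.  335.]
[174 125] [-124.  132.  332.]
[176 126] [-126.  127.  331.]
[178 127] [-122.  123.  326.]
[179 128] [-116.  123.  319.]
[171 130] [-129.  139.  321.]
[172 131] [-129.  137.  318.]
[171 132] [-128.  140.  315.]
[172 133] [-129.  138.  313.]
[172 134] [-129.  138.  310.]
[173 135] [-128.  136.  306.]
[176 136] [-131.  129.  306.]
[172 138] [-128.  139.  298.]
[172 139] [-128.  140.  295.]
[181 140] [-85. 129. 264.]
[182 142] [-75. 130. 251.]
```

View pics/sc1.png

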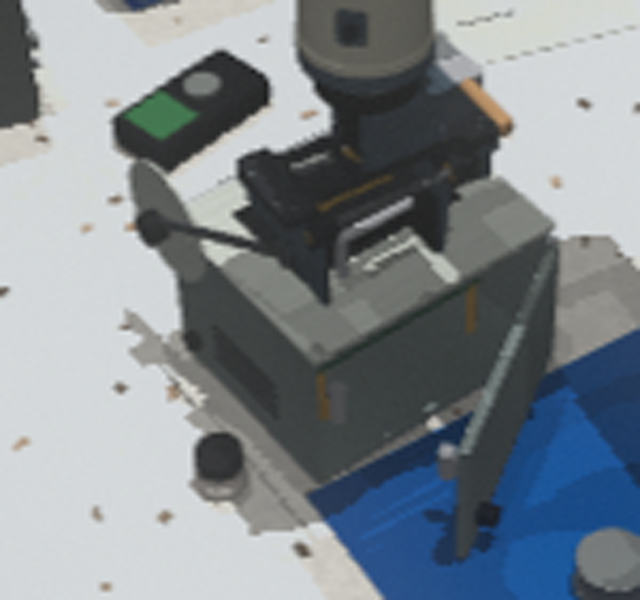

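Emit:
{"method": "apply_moves", "body": {"steps": [[[2,-1,0,0,0,0],[5,-2.5,0,0,0,-0.05],[8,-4,0,0,0,-0.095],[11,-5.5,0,0,0,-0.095],[12.7,-5.9,1,0,0,-0.095],[12.7,-5.9,4,0,0,-0.095],[12.7,-5.9,7,0,0,-0.095],[12.7,-5.9,10,0,0,-0.095],[12.7,-5.9,11.2,0,0,-0.095],[12.7,-5.9,11.2,0,0,-0.095],[12.7,-5.9,11.2,0,0,-0.095]]], "fingers": 0, "squeeze": 20}}

```text
time_s: 1.17
position: [565.8, 127.0, 101.8]
tool_rot: [-2.113, -2.324, 0.001]
force: [-0.7, -0.4, 1.1]
finger_gap: 0.227
gripper_force: 0.0
```

Run:
```python
from h import *
o=get_obs();print(o['position'],o['force'],o['finger_gap'])
O=np.array([577.4,-102.7]);xb=np.array([.09426,-.99555]);yb=np.array([.99555,.09426])
for n in("scene","side"):
    p,W=cloud(n); d=W[...,:2]-O
    B=np.stack([d@xb,d@yb,W[...,2]],-1)
    r=np.hypot(B[...,0]-100,B[...,2]-150.5); a=np.arctan2(B[...,2]-150.5,100-B[...,0])
    m=(np.abs(B[...,1]-132)<9)&(a>.3)&(a<1)&(r>80)&(r<225)
    print(n,m.sum(),[(lo,np.median(a[m&(r>lo)&(r<lo+30)]).round(3)) for lo in(80,110,140,170,200)],np.median(B[...,1][m]))
    # lid-edge check
    if n=="side": cv2.imwrite("pics/s2.png",cv2.resize(p[90:270,150:330,::-1],(600,600),interpolation=cv2.INTER_CUBIC))
    b=(np.abs(B[...,0]+45)<20)&(np.abs(B[...,1])<70)&(B[...,2]>185)&(B[...,2]<212)
    print("bar pts",b.sum(),B[b].mean(0),B[b].min(0),B[b].max(0))
```

```text
[565.84526477 126.97237365 101.79991968] [-0.68890581 -0.42781574  1.11555623] 0.2266846236813962
scene 71 [(80, np.float64(0.552)), (110, np.float64(0.552)), (140, np.float64(0.541)), (170, np.float64(0.536)), (200, np.float64(0.535))] 133.18031478132156
bar pts 97 [-47.9101809    2.28710118 196.44075272] [-54.98039497 -53.23521402 186.88578238] [-40.62198964  58.34118267 205.18932654]
side 52 [(80, np.float64(0.576)), (110, np.float64(0.542)), (140, np.float64(0.548)), (170, np.float64(0.541)), (200, np.float64(0.537))] 129.81263747923148
bar pts 56 [-48.95219233 -38.17703498 196.63985531] [-52.84777615 -53.28645715 186.12932068] [-40.94963537 -17.6860771  203.14780976]
```

View pics/s2.png

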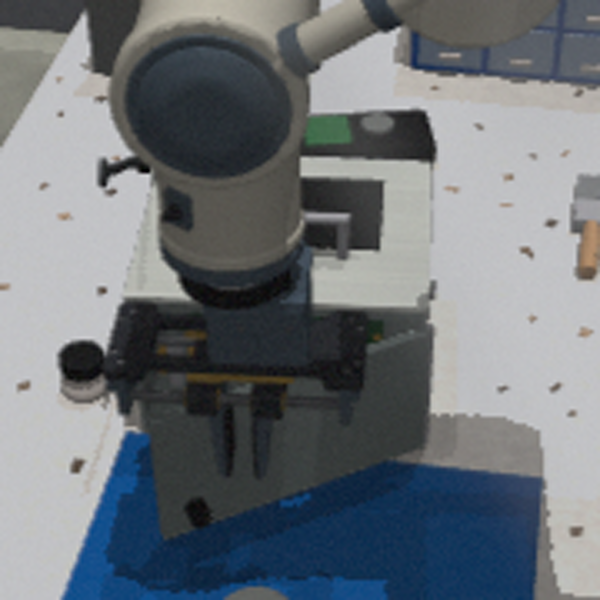

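Emit:
{"method": "apply_moves", "body": {"steps": [[[-0.8,0,0,0,0,0],[-1.8,0,0,0,0,0],[-2.8,0,0,0,0,0],[-3.8,0,0,0,0,0],[-4.8,0,0,0,0,0],[-5.8,0,0,0,0,0],[-6.6,0,0,0,0,0],[-7.4,0,0,0,0,0],[-8.0,0,0,0,0,0],[-8.4,0,0,0,0,0],[-8.8,0,0,0,0,0],[-9.0,0,0,0,0,0]]]}}

```text
time_s: 2.27
position: [574.6, 37.5, 101.9]
tool_rot: [-2.113, -2.324, -0.001]
force: [0.6, 11.1, 0.8]
finger_gap: 0.004
gripper_force: 5.3
```

Emit:
{"method": "apply_moves", "body": {"steps": [[[-0.2,0,0,0,0,0],[-0.4,0,0,0,0,0],[-0.6,0,0,0,0,0],[-0.8,0,0,0,0,0],[-1.0,0,0,0,0,0],[-1.2,0,0,0,0,0],[-1.2,0,0,0,0,0]]]}}

```text
time_s: 2.85
position: [575.7, 26.7, 102.0]
tool_rot: [-2.113, -2.323, -0.003]
force: [0.7, 15.6, 0.9]
finger_gap: 0.01
gripper_force: 7.4
```

Emit:
{"method": "apply_moves", "body": {"steps": [[[-0.1,0,0,0,0,0],[-0.2,0,0,0,0,0],[-0.3,0,0,0,0,0],[-0.3,0,0,0,0,0],[-0.3,0,0,0,0,0]]]}}

```text
time_s: 3.27
position: [575.7, 26.5, 102.0]
tool_rot: [-2.111, -2.321, -0.006]
force: [0.7, 38.6, 3.8]
finger_gap: 0.005
gripper_force: 19.6
```

Run:
```python
from h import *
o=get_obs();print(o['position'],o['force'])
p,W=cloud("wrist"); cv2.imwrite("pics/w2.png",cv2.resize(p[:,:,::-1],(768,576)))
```

```text
[575.67591735  26.51645678 102.04285053] [ 0.66847858 38.56534751  3.83177624]
```

View pics/w2.png

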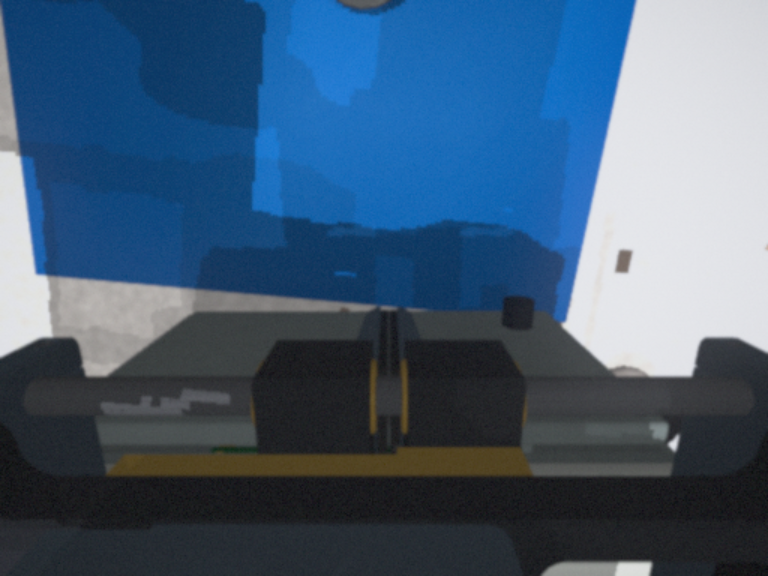

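Emit:
{"method": "apply_moves", "body": {"steps": [[[1,0,0,0,0,0],[3,0,0,0,0,0],[5,0,-2,0,0,0],[5,0,-5,0,0,0],[5,0,-8,0,0,0],[5,0,-11,0,0,-0.12],[5,0,-14,0,0,-0.24],[5,0,-17,0,0,-0.36],[5,0,-18,0,0,-0.48],[5,0,-18,0,0,-0.6],[5,0,-18,0,0,-0.72],[5,0,-18,0,0,-0.84]]]}}

```text
time_s: 4.32
position: [571.1, 72.1, 282.2]
tool_rot: [0.973, 2.987, -0.0]
force: [0.0, 0.0, 0.1]
finger_gap: 0.006
gripper_force: 0.0
```

Emit:
{"method": "apply_moves", "body": {"steps": [[[0,0,0,0,0,-0.12],[0,0,0,0,0,-0.24],[0,0,0,0,0,-0.36],[0,0,0,0,0,-0.48],[0,0,0,0,0,-0.6],[0,0,0,0,0,-0.731],[0,0,0,0,0,-0.731],[0,0,0,0,0,-0.731]]], "fingers": 1}}

```text
time_s: 4.98
position: [571.0, 72.1, 281.8]
tool_rot: [0.144, -3.138, 0.0]
force: [1.3, 0.1, 1.1]
finger_gap: 0.562
gripper_force: 0.0
```

Run:
```python
from h import *
o=get_obs();R=Ro.from_rotvec(o['tool_rot']).as_matrix();print(o['position'],o['joints'],o['force'],o['finger_gap']);print(R.round(3))
print("to bar, cm tool:",R.T@(np.array([574.1,-56.8,177.7])-o['position'])/10)
O=np.array([577.4,-102.7]);xb=np.array([.09426,-.99555]);yb=np.array([.99555,.09426])
for n in("side","scene"):
    p,W=cloud(n)
    d=W[...,:2]-O
    B=np.stack([d@xb,d@yb,W[...,2]],-1)
    m=(B[...,2]>60)&(B[...,2]<130)&(B[...,0]<-90)&(B[...,0]>-230)&(abs(B[...,1])<118)
    if m.sum()>20: 
        f=np.polyfit(B[m][:,1],B[m][:,0],1); print(n,"door face: slope",f,m.sum())
    b=(np.abs(B[...,0]+45)<20)&(np.abs(B[...,1])<70)&(B[...,2]>190)&(B[...,2]<205)
    print("bar",b.sum(),np.median(B[b],0))
cv2.imwrite("pics/sc2.png",cv2.resize(p[130:270,150:300,::-1],(640,600),interpolation=cv2.INTER_CUBIC))
```

```text
[571.03599237  72.13632916 281.82166691] [ 2.20288556e-02  3.64795938e-01  1.37157734e+00 -1.70829552e-04
  1.40560915e+00 -1.64054800e+00] [1.30908505 0.11822853 1.0740341 ] 0.561547609543591
[[-0.996 -0.092 -0.   ]
 [-0.092  0.996 -0.   ]
 [ 0.    -0.    -1.   ]]
to bar, cm tool: [  0.87280325 -12.86595528  10.41433029]
side door face: slope [-3.04444992e-03 -1.11507360e+02] 1645
bar 98 [-48.96644502 -18.03507083 198.30856274]
scene door face: slope [-2.08203001e-03 -1.10688404e+02] 746
bar 77 [-48.0211843    9.64156845 197.09455995]
```

View pics/sc2.png

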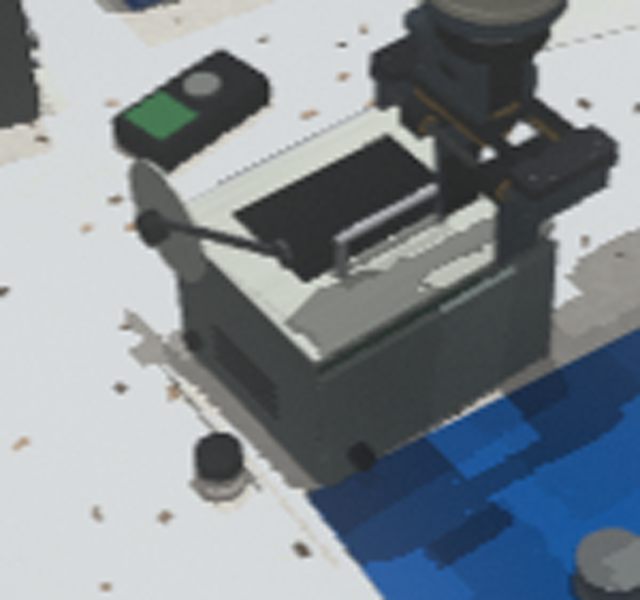

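Emit:
{"method": "apply_moves", "body": {"steps": [[[0.2,-3,0,0,0,0],[0.4,-6,0,0,0,0],[0.6,-9,0,0,0,0],[0.9,-12,0,0,0,0],[0.9,-12.8,1,0,0,0],[0.9,-12.8,3,0,0,0],[0.9,-12.8,5,0,0,0],[0.9,-12.8,7,0,0,0],[0.9,-12.8,9,0,0,0],[0.9,-12.8,10.3,0,0,0],[0.9,-12.8,10.3,0,0,0]]]}}

```text
time_s: 6.0
position: [572.8, -55.5, 176.1]
tool_rot: [0.145, -3.134, -0.002]
force: [0.3, 0.2, -0.9]
finger_gap: 1.0
gripper_force: 0.0
```

Emit:
{"method": "apply_moves", "body": {"steps": [[[0,0,0,0,0,0],[0,0,0,0,0,0],[0,0,0,0,0,0],[0,0,0,0,0,0],[0,0,0,0,0,0],[0,0,0,0,0,0],[0,0,0,0,0,0],[0,0,0,0,0,0],[0,0,0,0,0,0],[0,0,0,0,0,0],[0,0,0,0,0,0],[0,0,0,0,0,0]]], "fingers": 0, "squeeze": 40}}

```text
time_s: 7.0
position: [574.4, -56.0, 178.9]
tool_rot: [0.149, -3.138, -0.0]
force: [-0.6, -0.8, 0.7]
finger_gap: 0.154
gripper_force: 0.0
```

Emit:
{"method": "apply_moves", "body": {"steps": [[[0,0,0,0,0,0],[0,0,0,0,0,0],[0,0,0,0,0,0],[0,0,0,0,0,0],[0,0,0,0,0,0]]]}}

```text
time_s: 7.42
position: [574.5, -57.0, 178.9]
tool_rot: [-0.149, 3.138, -0.002]
force: [0.6, -7.9, -2.4]
finger_gap: 0.1
gripper_force: 40.0
```

Emit:
{"method": "apply_moves", "body": {"steps": [[[0,-0.16,-0.73,-0.05,0,0],[0,-0.35,-1.44,-0.1,0,0],[0,-0.58,-2.15,-0.15,0,0],[0,-0.85,-2.84,-0.2,0,0],[0,-1.15,-3.52,-0.25,0,0],[0,-1.48,-4.19,-0.3,0,0],[0,-1.48,-4.19,-0.3,0,0]]]}}

```text
time_s: 8.0
position: [576.0, -72.1, 221.0]
tool_rot: [0.144, -3.088, -0.472]
force: [1.9, 2.0, -4.5]
finger_gap: 0.102
gripper_force: 40.0
```

Emit:
{"method": "apply_moves", "body": {"steps": [[[0,-0.16,-0.73,-0.05,0,0],[0,-0.35,-1.44,-0.1,0,0],[0,-0.58,-2.15,-0.15,0,0],[0,-0.85,-2.84,-0.2,0,0],[0,-1.09,-3.39,-0.24,0,0],[0,-1.09,-3.39,-0.24,0,0],[0,-1.09,-3.39,-0.24,0,0],[0,-1.09,-3.39,-0.24,0,0]]]}}

```text
time_s: 8.67
position: [577.8, -91.2, 248.8]
tool_rot: [0.142, -3.001, -0.824]
force: [3.3, -6.5, -16.2]
finger_gap: 0.097
gripper_force: 40.0
```

Run:
```python
from h import *
o=get_obs();R=Ro.from_rotvec(o['tool_rot']).as_matrix();print(o['position'],o['force'],o['finger_gap'],o['gripper_force'])
O=np.array([577.4,-102.7]);xb=np.array([.09426,-.99555]);yb=np.array([.99555,.09426])
g=o['position']-18.8*R[:,2]; print("tilt",np.arccos(-R[2,2]))
a=100-(g[:2]-O)@xb;b=g[2]-150.5;print("lid from grasp",np.arctan2(b,a)-np.arctan2(46,145),np.hypot(a,b))
for n in("scene","side"):
    p,W=cloud(n); d=W[...,:2]-O
    B=np.stack([d@xb,d@yb,W[...,2]],-1)
    x=100-B[...,0];z=B[...,2]-150.5;r=np.hypot(x,z);a=np.arctan2(z,x)
    m=(np.abs(B[...,1]-132)<9)&(a>.3)&(a<1)&(r>80)&(r<225)
    print(n,"pointer",m.sum(),np.median(a[m&(r>120)]))
    m=(np.abs(B[...,1])<112)&(a>.3)&(a<.8)&(r>40)&(r<205)
    f=np.polyfit(x[m],z[m],1)
    for _ in range(10):
        e=abs(np.polyval(f,x)-z)<5; f=np.polyfit(x[m&e],z[m&e],1)
    print("lid slope",np.arctan(f[0]),f[1],(m&e).sum())
    m=(B[...,2]>60)&(B[...,2]<130)&(B[...,0]<-90)&(B[...,0]>-230)&(abs(B[...,1])<118)
    print("door",np.polyfit(B[m][:,1],B[m][:,0],1))
    if n=="scene": cv2.imwrite("pics/sc3.png",cv2.resize(p[110:270,140:300,::-1],(600,600),interpolation=cv2.INTER_CUBIC))
```

```text
[577.79948402 -91.24596657 248.8230654 ] [  3.30333439  -6.46437246 -16.15662265] 0.09707049794488852 39.99659478664398
tilt 0.5361826764032688
lid from grasp 0.5369698875009632 153.17349295492767
scene pointer 83 0.5413112559095734
lid slope 0.5142173010434252 9.909310459456963 844
door [-1.93070411e-03 -1.10803617e+02]
side pointer 35 0.5382970557025804
lid slope 0.5141304808571633 11.399461400306015 396
door [-3.77299613e-03 -1.11547382e+02]
```

View pics/sc3.png

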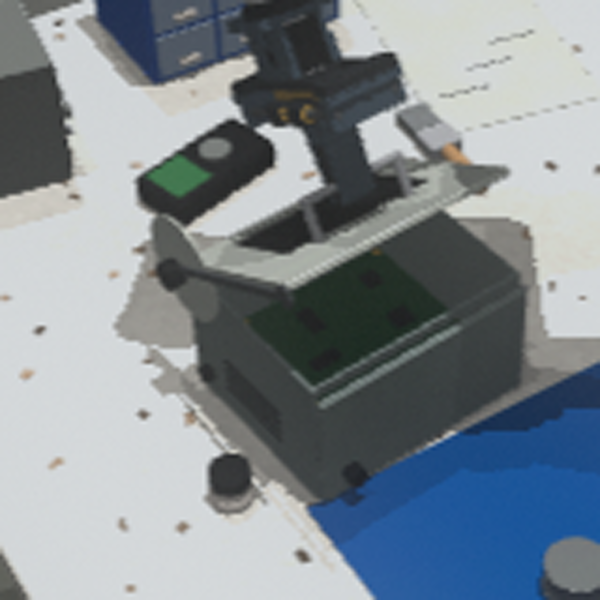

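Emit:
{"method": "apply_moves", "body": {"steps": [[[0,-0.03,-0.15,-0.01,0,0],[0,-0.03,-0.15,-0.01,0,0],[0,-0.03,-0.15,-0.01,0,0],[0,-0.03,-0.15,-0.01,0,0],[0,-0.03,-0.15,-0.01,0,0],[0,-0.03,-0.15,-0.01,0,0],[0,-0.03,-0.15,-0.01,0,0],[0,-0.03,-0.15,-0.01,0,0]]]}}

```text
time_s: 9.43
position: [577.9, -92.3, 249.9]
tool_rot: [0.143, -2.997, -0.838]
force: [4.6, -5.9, -16.5]
finger_gap: 0.098
gripper_force: 40.0
```

```bash
python3 -c "
from cell import *
o=get_obs();print(o['position'],o['joint_vel'].round(4),o['gripper_force'],o['force']);print(finish_job())"
```

```text
[577.90205999 -92.28059048 249.94182873] [ 0.0021 -0.0012 -0.0003 -0.0006 -0.0018 -0.0004] 39.99653398990631 [  4.58928094  -5.92035224 -16.53036988]
the job is handed in; nothing more can be done
None
```

The job is handed in: the door is shut (camera fit shows its face flush), and the lid is held steady at about 0.52–0.55 rad against the pointer's 0.54 with a 40 N grip. The hand-in call returned no verdict, and I did not measure the pointer or bystanders after the last small lift.

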